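# Switch the vial sorter to the empty tray

### The arm

A 6-joint arm with a two-finger parallel gripper is mounted at the origin on the work surface. World frame = base frame: x ahead of the robot, y to its left, z up, the work surface at z = 0. Lengths are in m, angles in rad, forces in N, time in s.
With the tool pointing down it reaches from about 0.275 to 0.75 m from the base axis. Payload 10.2 kg.
Tool frame: the origin (TCP) lies at the centre of the arm's flange, where the gripper is bolted on; the fingertips stand 173 mm ahead of it and the grasp point (between the pads) lies 155 mm ahead of it; z points along the fingers, y is the direction in which the jaws open and shut (so a half turn about z gives the same grasp; the last joint's range is limited). The gripper opens to 85 mm and grips with 20 to 120 N. Pads are 22 mm wide; open, the fingers measure 114 mm over their backs; the gripper's body (76 mm by 85 mm) begins 54 mm behind the grasp point. The pads swing forward as they close: fully open they stand 13 mm farther back than shut.
Start: joints at [0.99, 0.313, 1.498, -0, 1.331, -0.223], TCP at [0.184, 0.492, 0.405] pointing down, gripper open.
Joint ranges: [-2.94, 2.94], [-0.97, 2.17], [0.19, 2.56], [-1.23, 4.37], [0.02, 3.11], [-2.88, 2.88]. Speed limits (rad/s): [2.39, 2.39, 3.01, 3.14, 3.14, 3.14].

### API

Orientations are given as a rotation vector (axis times angle).
In Python, from plant import env gives the robot as it stands. The module is installed in compiled form; this text tells all that it offers.
- The arm moves only by the tool move_arm, never from a script. Its argument "moves" is a list that holds one entry, the list of rows, each a list of 6 numbers: the shift along the tool's x, y, z in m, then the turn, a rotation vector about the tool's x, y, z in rad. A call has exactly 8 rows; each row is the pose to reach, as a shift and turn from the pose measured when the call began, along the tool's axes at that moment; what a row does not reach only later rows make up. A row lasts 1/10 s, in which the tool goes at most 50 mm and 8.59 degrees, less where a joint would pass 70% of its speed; a pose out of reach is approached as far as the arm can. A call with a gripper value outside its range is refused whole. "grip" is the closure, from 0 (fully open) to 1 (shut), set as the call begins (left out, the last holds). The fingers move at their own pace and stop on an object; the grip force is fixed at half the most. Time passes only in rows, so rows that repeat a pose let the fingers close, or fill a call up. It gives the time, the measured TCP pose, the force and the opening at its end, in the units of the state.
- env.state(): the state, without advancing time (a new reading comes with each control period).
- env.capture(name): name is "scene" or "top"; returns the picture (400x640x3 uint8, red, green, blue); there is no depth.
- env.camera_model(name): a dict with "vfov" (degrees; the focal length in pixels is half the picture's height over the tangent of half this angle, whatever the lens; pixels are square), "cx", "cy" (the principal point, pixels), "R" (3x3) and "t" (3): a world point X has camera coordinates R X + t. Camera axes: x right, y down, z forward; pixel columns grow to the right and rows downward; lengths in m; the calibration is good to about 2 mm. A picture is of the moment at which its call begins. camera_model takes no time and is no camera call.
- env.finish_job(): hands the job in, once; it reports no verdict.
The state is a dict: "time": time; "joint_pos": joint angles; "qvel": joint speeds; "tau": joint torques, N m; "tcp_pos": TCP position; "ee_rot": TCP orientation; "force": force on the tool from outside, world axes, zero at the start; "torque": the same for the moment, N m; "width": opening from 0.0 (shut) to 1.0 (fully open).
Only numpy, scipy, OpenCV 4.12 (cv2) and the standard library are available. Lean on these libraries where they do the work, as an engineer would, in place of code of your own. Each camera call takes 0.05 s, during which the arm holds its last target. There are 200 camera calls.

### The job

The sorter's left tray is full and three capped vials are waiting on its seesaw gate. Push the empty tray along the bench, between its rails, fully home against the back stop; only then press the raised thumb pad of the seesaw gate all the way down, so that the gate rocks over and the vials roll down the other chute into the empty tray. Do not touch the vials, do not lift the tray, and leave the bottle, the jar and the bucket where they stand.

Things in the scene. Friction and masses are not known exactly. Their poses are not given: they have to be found in the camera images.
- stand: Fixed vial sorter of aluminium and steel. Origin on the bench below the seesaw's pivot; x away from the robot (yaw within 0.2 rad), y left along the seesaw, z up. Pivot axis along x, 115 mm high. From each gate end a 66 mm wide chute falls outwards, y +-100 to +-165 mm, x = +-33 mm, floor 82 to 55 mm high, tops below 110 mm. Left: grey shut-off plate, 148 mm high with knob, over the fixed full tray.
- tray: Loose empty white tray, 150 (x) by 120 (y) mm, 40 high, walls and floor 5 mm, about 0.35 kg. Origin at the centre of its underside, x nearly along the stand's; front wall (towards the robot) at x = -75 mm. It stands on the bench between the rails, 4 mm play each side, pulled out 40 to 80 mm towards the robot. Fully home, its origin is at (-25, -210, 0) mm in the stand's frame.
- gate (a joint): Tilt of the seesaw gate, rad: 0 = left end (+y) fully down, right end up, as at the start; 0.26 level; 0.52 = right end fully down on its stop. A steel trough 196 mm long, 58 mm wide inside, walls 20 mm high. The hinge is stiff by friction (about 2 to 4 N on the pad moves it) and stays where it is left.
- gate_pad (a point): Centre of the top face of the gate's right-hand black thumb pad, the raised one: a plate 42 mm along y, on the robot's side of the trough; from 34 mm beyond this point (trough wall) to 24 mm before it (edge). It lies 66 mm towards the robot and 77 mm right of the pivot's middle; 135 mm above the bench when raised, 95 mm when fully down, hardly moving sideways.
- back_stop (a point): Middle of the top edge of the bay's fixed aluminium back stop, on its face towards the robot, 25 mm high; the tray's back wall touches this face when home. In the stand's frame (50, -210, 25) mm. The two rails that lead to it are 12 mm high and 8 mm wide, inner faces 64 mm either side of this point, and end 240 mm before it.
- vial1: Waiting vial nearest the closed plate: amber glass with white cap, a cylinder 26 mm in diameter and 52 mm long, about 22 g, lying across the gate (axis along x). Origin at its centre.
- vial2: Middle waiting vial, the same kind; origin at its centre.
- vial3: Waiting vial nearest the pivot, the same kind; origin at its centre.
- reagent: Bystander: white plastic bottle, 60 mm in diameter, 130 mm high; origin at the centre of its underside.
- jar: Bystander: glass jar, 56 mm in diameter, 70 mm high; origin at the centre of its underside.
- sharps: Bystander: small yellow lidded bucket, 92 mm in diameter, 95 mm high; origin at the centre of its underside.
Mind the look-alikes: they are no part of the job. What is shaped like the tray but brown or red is not meant.

How it is judged:
By the outcome, as a careful person would: the job done as asked, in the order asked, and still so for the second after the job is handed in, with the robot touching nothing.
It also fails if it takes over 42 s, if anything falls off the work surface, if the arm or the gripper's body presses on something with over 40 N, if the wrist force passes 120 N, or if a joint passes its speed limit or range.

## Working session

There is one attempt and no reset: what is moved stays moved. The work goes in short steps, Python scripts to look and compute and a tool call to move; the robot and the scene stay as the last step left them, time stands still between calls to the robot, and variables do not carry over. Pictures are saved under pics/ and viewed, about 8 in all and at most 12, crops included, and the job is handed in when it is done.

Besides the shell and the picture viewer there is one more tool, called after ">>>" as a command line: name --argument value ..., lists and objects as JSON in quotes. move_arm: Moves the arm, as the interface text tells. Its arguments: {"type":"object","properties":{"moves":{"type":"array"},"grip":{"type":"number"}},"required":["moves"]}

```bash
mkdir -p pics
python3 - <<'E'
from plant import env
import cv2,numpy as np
for n in("scene","top"):
    im=env.capture(n); cv2.imwrite(f"pics/{n}0.png",im[:,:,::-1])
    m=env.camera_model(n); print(n,m)
s=env.state(); print({k:np.round(s[k],3) for k in s})
E
```

```text
scene {'vfov': 50.54379746484149, 'cx': 317.33805432290575, 'cy': 198.54091325043245, 'R': array([[-0.8121713 ,  0.58325253,  0.01393796],
       [ 0.3801114 ,  0.54712165, -0.74577022],
       [-0.44259812, -0.60039519, -0.66605744]]), 't': array([ 0.46976703, -0.11850871,  1.24970901])}
top {'vfov': 44.635391451057984, 'cx': 317.7352085168023, 'cy': 202.138636317357, 'R': array([[-0.02006689, -0.99976816, -0.00780626],
       [-0.99718783,  0.02057776, -0.07206233],
       [ 0.07220626,  0.00633824, -0.99736958]]), 't': array([7.01455143e-04, 5.74225683e-01, 1.43696826e+00])}
{'time': np.float64(0.1), 'joint_pos': array([ 0.99 ,  0.313,  1.498,  0.   ,  1.331, -0.223]), 'qvel': array([-0.   , -0.   , -0.002,  0.001, -0.001, -0.002]), 'tau': array([ 3.0000e-03, -4.1290e+01, -2.6014e+01, -0.0000e+00,  3.0000e-03,
       -0.0000e+00]), 'tcp_pos': array([0.184, 0.492, 0.404]), 'ee_rot': array([-5.590e-01, -3.091e+00,  2.000e-03]), 'force': array([-0.467, -0.635, -0.147]), 'torque': array([ 0.005, -0.036,  0.002]), 'width': np.float64(0.999)}
```

View pics/scene0.png

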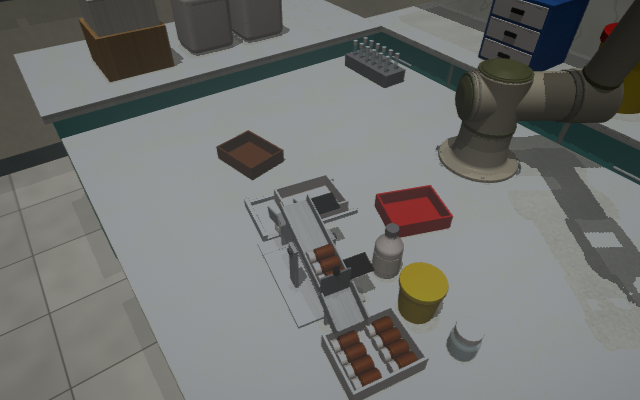

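View pics/top0.png

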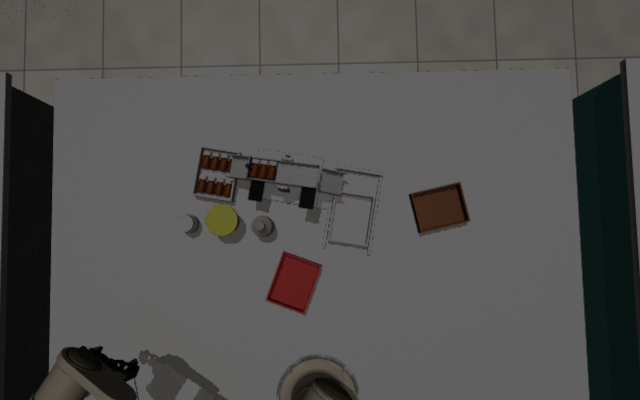

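The scene view is taken from the far side and shows the stand, with the gate near (320,260). In the top view the stand spans (195..380, 150..250), and the white empty tray lies between the rails near (350,222). Possible mix-ups for the tray are the red tray at (294,282), the brown one at (439,208) and the full one at (215,175), none of which is meant. For the pad, the left black pad is at (256,190) and the raised right one at (307,197). I'll check both choices in a close crop.

```bash
cat > h.py <<'E'
import numpy as np,cv2
from plant import env
def ray(n,u,v,z):
    m=env.camera_model(n); f=200/np.tan(np.radians(m["vfov"]/2))
    R,t=np.array(m["R"]),np.array(m["t"]); c=-R.T@t
    d=R.T@np.array([(u-m["cx"])/f,(v-m["cy"])/f,1]); return c+d*(z-c[2])/d[2]
def proj(n,X):
    m=env.camera_model(n); f=200/np.tan(np.radians(m["vfov"]/2))
    p=np.array(m["R"])@X+m["t"]; return np.array([m["cx"]+f*p[0]/p[2],m["cy"]+f*p[1]/p[2]])
E
python3 - <<'E'
import cv2,numpy as np
im=cv2.imread("pics/top0.png")
c=im[140:265,230:390]; c=np.clip((c.astype(float)*2.2),0,255).astype(np.uint8)
cv2.imwrite("pics/c1.png",cv2.resize(c,None,fx=5,fy=4.8 and 5,interpolation=cv2.INTER_CUBIC)[:600])
E
```

```text
(no output)
```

View pics/c1.png

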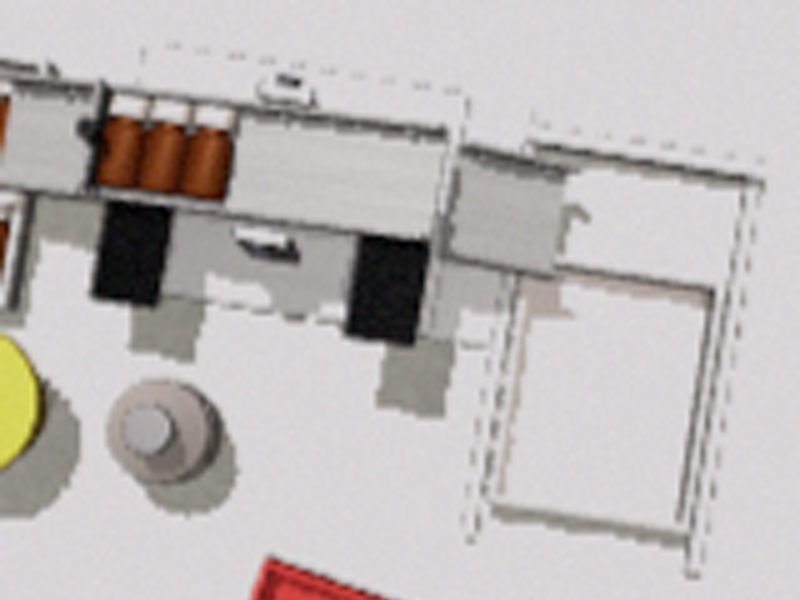

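Run:
```python
from h import *
np.set_printoptions(precision=4,suppress=True)
P=lambda x,y,z:ray("top",230+x/5-.4,140+y/5-.4,z)
rl,rr=P(472,540,.012),P(693,575,.012); bs=P(648,160,.025); bl,br=P(532,146,.025),P(764,181,.025)
pad=P(386,289,.135); tl,tr=P(490,505,.04),P(690,540,.04); tbl,tbr=P(520,272,.04),P(715,288,.04)
for n in"rl rr bs bl br pad tl tr tbl tbr".split(): print(n,eval(n))
e=(rl+rr)/2; d=(bs-e)[:2]; print("raillen",np.hypot(*d),"yaw",np.arctan2(d[1],d[0]))
for a,b in((rl,rr),(bl,br),(tl,tr)): v=(a-b)[:2]; print(np.hypot(*v),np.arctan2(-v[0],v[1]))
y=np.arctan2(d[1],d[0]); R=np.array([[np.cos(y),-np.sin(y)],[np.sin(y),np.cos(y)]])
O1=bs[:2]-R@[.05,-.21]; O2=pad[:2]-R@[-.071,-.077]; print("O from stop",O1,"from pad",O2)
tf=(tl+tr)/2; print("tray front in stand",R.T@(tf[:2]-O1))
for n,x,y_,z in(("bottle",150,428,.13),): print(n,P(x,y_,z))
```

```text
rl [ 0.4381 -0.0269  0.012 ]
rr [ 0.4147 -0.1583  0.012 ]
bs [ 0.6629 -0.137   0.025 ]
bl [ 0.6728 -0.0678  0.025 ]
br [ 0.6488 -0.206   0.025 ]
pad [0.5796 0.0182 0.135 ]
tl [ 0.459  -0.0378  0.04  ]
tr [ 0.4362 -0.1545  0.04  ]
tbl [ 0.5959 -0.0585  0.04  ]
tbr [ 0.584  -0.1733  0.04  ]
raillen 0.240617578120817 yaw -0.1854484113439031
0.13349833098741956 -0.17637468794032696
0.1403355904772225 -0.17209972707268004
0.11892760821548348 -0.19280586273928377
O from stop [0.6525 0.0786] from pad [0.6636 0.0808]
tray front in stand [-0.1692 -0.2096]
bottle [0.5057 0.15   0.13  ]
```

Measured values against what was given:

| Quantity | Measured | Given |
|---|---|---|
| Rail length | 0.2406 m | 0.240 m |
| Tray width | 0.119 m | 0.120 m |
| Yaw | about -0.18 rad | within 0.2 rad |
| Push needed | about 69 mm | 40 to 80 mm |

The crop confirms the white tray between the rails and the raised right pad at crop (386,289). Next I'll compute the approach.

```bash
cat >> h.py <<'E'
from scipy.spatial.transform import Rotation as Ro
YAW=-.18; RS=Ro.from_euler("z",YAW); O=np.array([.654,.080,0])
def S(x,y,z): return O+RS.apply([x,y,z])
TOOL=RS*Ro.from_euler("x",np.pi)   # x along stand x, y along -stand y, z down
def delta(p,flip=False):
    s=env.state(); r=Ro.from_rotvec(s["ee_rot"]); T=TOOL*Ro.from_euler("z",np.pi) if flip else TOOL
    return np.round(np.r_[r.inv().apply(p-s["tcp_pos"]),(r.inv()*T).as_rotvec()],4)
E
python3 - <<'E'
from h import *
s=env.state();print(Ro.from_rotvec(s["ee_rot"]).as_matrix().round(3))
p=S(-.21,-.21,.40);print(p)
print(delta(p),delta(p,True)); print(s["tcp_pos"],s["joint_pos"])
E
```

```text
[[-0.937  0.35  -0.001]
 [ 0.35   0.937 -0.001]
 [ 0.    -0.001 -1.   ]]
[ 0.40979661 -0.08901097  0.4       ]
[-4.1500e-01 -4.6480e-01  4.6000e-03 -6.0000e-04  1.7000e-03  2.9638e+00] [-4.150e-01 -4.648e-01  4.600e-03 -1.100e-03 -4.000e-04 -1.778e-01]
[0.18384431 0.4917239  0.40417427] [ 9.89614554e-01  3.13414535e-01  1.49838082e+00  3.30519409e-05
  1.33099386e+00 -2.23381404e-01]
```

>>> move_arm --moves '[[[-0.026,-0.029,0,0,0,-0.011],[-0.052,-0.058,0,0,0,-0.022],[-0.078,-0.087,0,0,0,-0.033],[-0.104,-0.116,0,0,0,-0.044],[-0.13,-0.145,0,0,0,-0.055],[-0.156,-0.174,0,0,0,-0.066],[-0.182,-0.203,0,0,0,-0.077],[-0.208,-0.232,0,0,0,-0.089]]]' --grip 0.5

```text
time: 0.9
tcp_pos: [0.2975, 0.2001, 0.4043]
ee_rot: [-0.42, -3.113, 0.002]
force: [0.4, 0.1, 0.1]
width: 0.503
```

Run:
```python
from h import *
s=env.state();print(s["tcp_pos"],s["joint_pos"].round(2),delta(S(-.21,-.21,.40),True))
```

```text
[0.29751581 0.20011467 0.40432649] [ 0.26 -0.07  1.93 -0.    1.28 -1.04] [-0.1848 -0.2491  0.0045 -0.0011 -0.0004 -0.088 ]
```

>>> move_arm --moves '[[[-0.026,-0.035,0,0,0,-0.012],[-0.053,-0.071,0,0,0,-0.025],[-0.079,-0.107,0,0,0,-0.038],[-0.106,-0.142,0,0,0,-0.05],[-0.132,-0.178,0.001,0,0,-0.063],[-0.158,-0.214,0.003,0,0,-0.075],[-0.185,-0.249,0.004,0,0,-0.088],[-0.185,-0.249,0.004,0,0,-0.088]]]'

```text
time: 1.7
tcp_pos: [0.411, -0.0927, 0.3999]
ee_rot: [-0.289, -3.127, 0.002]
force: [-0.1, 0.4, -0.1]
width: 0.495
```

Run:
```python
from h import *
s=env.state();print(s["tcp_pos"],s["joint_pos"].round(2),delta(S(-.21,-.21,.19),True))
```

```text
[ 0.41099842 -0.09265717  0.39985792] [-0.5   0.09  1.79 -0.    1.27 -1.89] [ 0.0016  0.0037  0.2099 -0.0015 -0.0011 -0.0041]
```

>>> move_arm --moves '[[[0.002,0.003,0.03,0,0,-0.004],[0.002,0.003,0.06,0,0,-0.004],[0.002,0.003,0.09,0,0,-0.004],[0.002,0.003,0.12,0,0,-0.004],[0.002,0.003,0.15,0,0,-0.004],[0.002,0.003,0.18,0,0,-0.004],[0.002,0.003,0.205,0,0,-0.004],[0.002,0.003,0.207,0,0,-0.004]]]'

```text
time: 2.5
tcp_pos: [0.4085, -0.0889, 0.1908]
ee_rot: [-0.282, -3.123, -0.001]
force: [-0.7, 0.1, 0.2]
width: 0.499
```

Run:
```python
from h import *
s=env.state();print(s["tcp_pos"],s["force"].round(1),delta(S(-.111,-.21,.192),True))
im=env.capture("scene"); c=im[130:290,220:470]
cv2.imwrite("pics/s1.png",cv2.resize(np.clip(c*1.5,0,255).astype(np.uint8)[:,:,::-1],None,fx=3,fy=3,interpolation=2))
```

```text
[ 0.40846981 -0.08885407  0.1908319 ] [-0.7  0.1  0.2] [-1.003e-01  1.000e-04 -1.800e-03  3.000e-04 -6.300e-03  0.000e+00]
```

View pics/s1.png

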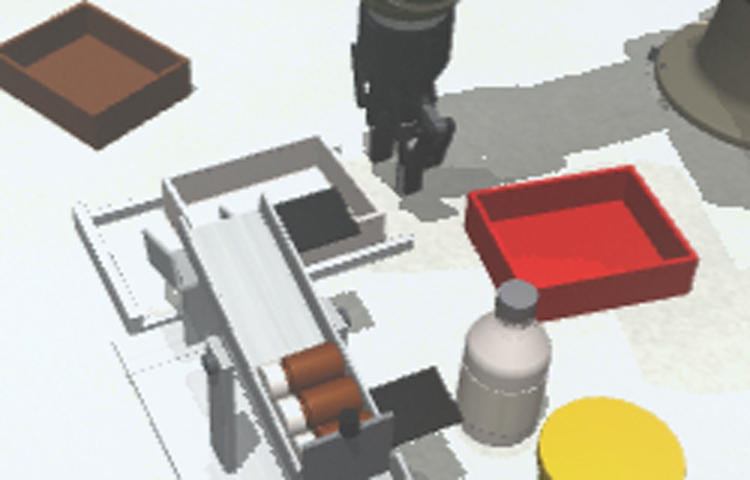

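The gripper stands just in front of the tray's front wall, with the fingers at crop (385,150) and (425,165) and the wall at (350,185). Now I'll push.

>>> move_arm --moves '[[[-0.012,0,-0.001,0,0.0,0],[-0.022,0,-0.001,0,0,0],[-0.032,0,-0.001,0,0,0],[-0.042,0,-0.001,0,0,0],[-0.052,0,-0.001,0,0,0],[-0.062,0,-0.001,0,0,0],[-0.072,0,-0.001,0,0,0],[-0.08,0,-0.001,0,0,0]]]'

```text
time: 3.35
tcp_pos: [0.4885, -0.1036, 0.1927]
ee_rot: [-0.282, -3.125, 0.0]
force: [-3.4, 0.3, 2.8]
width: 0.502
```

>>> move_arm --moves '[[[-0.003,0,0,0,0,0],[-0.006,0,0,0,0,0],[-0.008,0,0,0,0,0],[-0.01,0,0,0,0,0],[-0.012,0,0,0,0,0],[-0.013,0,0,0,0,0],[-0.014,0,0,0,0,0],[-0.014,0,0,0,0,0]]]'

```text
time: 4.15
tcp_pos: [0.5024, -0.1061, 0.1927]
ee_rot: [-0.282, -3.125, 0.0]
force: [-2.2, 1.2, -0.9]
width: 0.501
```

Run:
```python
from h import *
s=env.state();print(s["tcp_pos"],s["force"].round(1),delta(S(-.111,-.21,.192),True))
```

```text
[ 0.50236856 -0.10614854  0.19266194] [-2.2  1.2 -0.9] [-0.0049  0.0003  0.0006 -0.0005 -0.0037  0.0001]
```

Sliding freely at 2 to 3 N. I'll continue in 1 mm rows until the force jumps.

>>> move_arm --moves '[[[-0.001,0,0,0,0,0],[-0.002,0,0,0,0,0],[-0.003,0,0,0,0,0],[-0.004,0,0,0,0,0],[-0.005,0,0,0,0,0],[-0.005,0,0,0,0,0],[-0.006,0,0,0,0,0],[-0.006,0,0,0,0,0]]]'

```text
time: 4.95
tcp_pos: [0.5061, -0.1067, 0.1923]
ee_rot: [-0.28, -3.114, -0.003]
force: [-26.5, 2.8, 18.3]
width: 0.498
```

The force jumped to 26 N after 3.8 mm, so the tray seems to be at the stop. I'll back off and look.

>>> move_arm --moves '[[[0.003,0,0,0,0,0],[0.008,0,0,0,0,0],[0.018,0,0,0,0,0],[0.03,0,0,0,0,0],[0.04,0,-0.02,0,0,0],[0.04,0,-0.05,0,0,0],[0.04,0,-0.09,0,0,0],[0.04,0,-0.11,0,0,0]]]' --grip 1

```text
time: 5.75
tcp_pos: [0.4687, -0.1, 0.306]
ee_rot: [-0.28, -3.119, -0.0]
force: [-0.3, 0.6, -0.9]
width: 0.001
```

Run:
```python
from h import *
s=env.state();print(s["tcp_pos"],s["force"].round(1),s["width"])
t=env.capture("top");im=env.capture("scene")
a=cv2.resize(np.clip(t[150:265,270:400]*2.2,0,255).astype(np.uint8)[:,:,::-1],(390,345),interpolation=2)
b=cv2.resize(np.clip(im[170:285,235:365]*1.4,0,255).astype(np.uint8)[:,:,::-1],(390,345),interpolation=2)
cv2.imwrite("pics/c2.png",np.hstack([a,b]))
```

```text
[ 0.46870609 -0.10000831  0.30603525] [-0.3  0.6 -0.9] 0.0010249739259622468
```

View pics/c2.png

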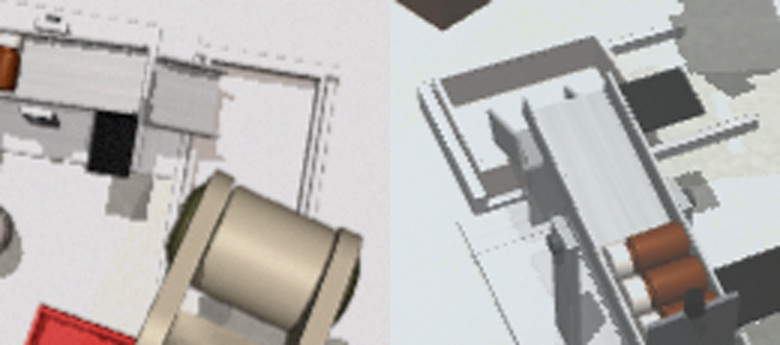

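The tray's back wall now lies against the back stop, at left (270,65) and right (430,120). Next I'll go above the right pad.

Run:
```python
from h import *
print(delta(np.array([.574,.017,.345]),True))
```

```text
[-0.0823  0.1339 -0.0401 -0.0011 -0.0083  0.0007]
```

>>> move_arm --moves '[[[0,0.01,-0.03,0,-0.008,0],[-0.005,0.03,-0.045,0,-0.008,0],[-0.02,0.06,-0.045,0,-0.008,0],[-0.04,0.09,-0.045,0,-0.008,0],[-0.06,0.115,-0.043,0,-0.008,0],[-0.075,0.13,-0.041,0,-0.008,0],[-0.082,0.134,-0.04,0,-0.008,0],[-0.082,0.134,-0.04,0,-0.008,0]]]'

```text
time: 6.65
tcp_pos: [0.5741, 0.0171, 0.3436]
ee_rot: [-0.28, -3.127, 0.002]
force: [0.4, -0.1, -0.3]
width: -0.0
```

Run:
```python
from h import *
s=env.state();print(s["tcp_pos"],s["force"].round(1),delta(np.array([.574,.017,.305]),True))
im=env.capture("scene")
cv2.imwrite("pics/c3.png",cv2.resize(np.clip(im[130:290,240:420]*1.6,0,255).astype(np.uint8)[:,:,::-1],None,fx=3.5,fy=3.5,interpolation=2))
```

```text
[0.57406739 0.01710191 0.34364788] [ 0.4 -0.1 -0.3] [-0.     -0.0001  0.0386 -0.0012 -0.0016  0.0012]
```

View pics/c3.png

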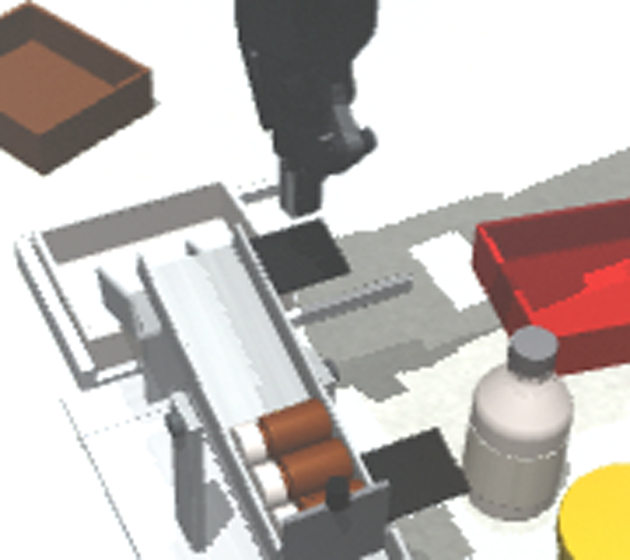

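The closed fingertips at crop (300,212) hang over the raised right pad at (298,257). I'll go down onto it.

>>> move_arm --moves '[[[0,0,0.012,0,0,0],[0,0,0.024,0,0,0],[0,0,0.034,0,0,0],[0,0,0.04,0,0,0],[0,0,0.046,0,0,0],[0,0,0.052,0,0,0],[0,0,0.058,0,0,0],[0,0,0.062,0,0,0]]]'

```text
time: 7.5
tcp_pos: [0.5736, 0.0167, 0.2817]
ee_rot: [-0.281, -3.128, 0.001]
force: [1.1, 0.8, 3.8]
width: -0.0
```

>>> move_arm --moves '[[[0,0,0.002,0,0,0],[0,0,0.004,0,0,0],[0,0,0.005,0,0,0],[0,0,0.006,0,0,0],[0,0,0.007,0,0,0],[0,0,0.008,0,0,0],[0,0,0.008,0,0,0],[0,0,0.008,0,0,0]]]'

```text
time: 8.3
tcp_pos: [0.5735, 0.0166, 0.2736]
ee_rot: [-0.281, -3.128, 0.002]
force: [0.9, 0.8, -0.9]
width: 0.007
```

>>> move_arm --moves '[[[0,0,0.001,0,0,0],[0,0,0.002,0,0,0],[0,0,0.003,0,0,0],[0,0,0.004,0,0,0],[0,0,0.005,0,0,0],[0,0,0.006,0,0,0],[0,0,0.006,0,0,0],[0,0,0.006,0,0,0]]]'

```text
time: 9.1
tcp_pos: [0.5736, 0.0167, 0.2694]
ee_rot: [0.281, 3.129, -0.002]
force: [-5.8, 1.8, 17.2]
width: -0.005
```

Run:
```python
from h import *
s=env.state();print(s["tcp_pos"],s["force"].round(1))
im=env.capture("scene")
cv2.imwrite("pics/c4.png",cv2.resize(np.clip(im[130:290,240:420]*1.6,0,255).astype(np.uint8)[:,:,::-1],None,fx=3.5,fy=3.5,interpolation=2))
```

```text
[0.57357121 0.01673564 0.26937553] [-5.8  1.8 17.2]
```

View pics/c4.png

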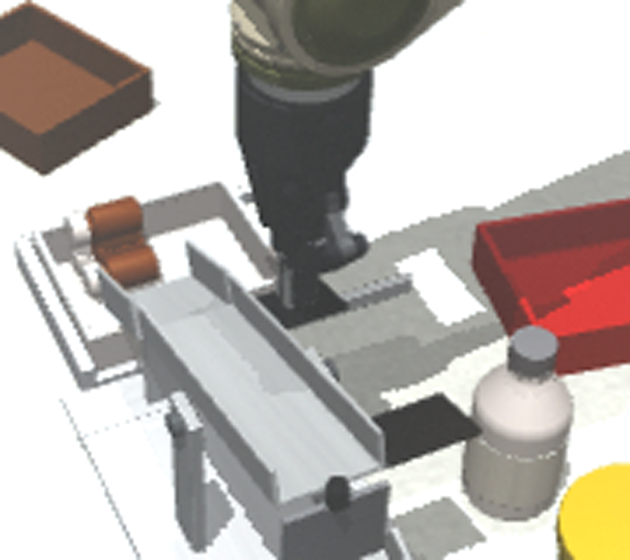

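The gate hit its stop with 17 N and the tip at 96 mm. Two vials show in the tray near (120,235), and the trough is empty. I'll lift straight up, retreat and check for the third vial.

>>> move_arm --moves '[[[0,0,-0.006,0,0,0],[0,0,-0.02,0,0,0],[0,0,-0.05,0,0,0],[0,0,-0.09,0,0,0],[0,0,-0.12,0,0,0],[0.02,0.03,-0.13,0,0,0],[0.05,0.06,-0.13,0,0,0],[0.08,0.09,-0.13,0,0,0]]]'

```text
time: 9.95
tcp_pos: [0.51, 0.1205, 0.3992]
ee_rot: [-0.283, -3.129, 0.002]
force: [0.2, 0.3, 0.1]
width: -0.0
```

>>> move_arm --moves '[[[0.03,0.04,0,0,0,0],[0.06,0.08,0,0,0,0],[0.09,0.12,0,0,0,0],[0.12,0.16,0,0,0,0],[0.14,0.19,0,0,0,0],[0.15,0.21,0,0,0,0],[0.15,0.21,0,0,0,0],[0.15,0.21,0,0,0,0]]]'

```text
time: 10.75
tcp_pos: [0.4001, 0.3538, 0.3985]
ee_rot: [-0.282, -3.128, 0.003]
force: [0.1, -0.5, 0.0]
width: -0.003
```

Run:
```python
from h import *
s=env.state();print(s["time"],s["tcp_pos"],s["force"].round(1))
t=env.capture("top");im=env.capture("scene")
a=cv2.resize(np.clip(t[140:265,180:400]*2.2,0,255).astype(np.uint8)[:,:,::-1],(792,450),interpolation=2)
cv2.imwrite("pics/c5.png",a)
cv2.imwrite("pics/c6.png",cv2.resize(np.clip(im[160:400,220:500]*1.4,0,255).astype(np.uint8)[:,:,::-1],None,fx=2.4,fy=2.4,interpolation=2))
# tray front / stop in stand frame, bystander shift by image difference
t0=cv2.imread("pics/top0.png")[:,:,::-1]
d=np.abs(t.astype(int)-t0).max(2)>40
for n,(u,v) in dict(jar=(190,224),sharps=(222,220),bottle=(263,227),red=(294,282),brown=(439,208)).items(): print(n,d[v-20:v+20,u-20:u+20].sum())
```

```text
10.75 [0.40009009 0.35378066 0.39850894] [ 0.1 -0.5  0. ]
jar 0
sharps 0
bottle 2
red 0
brown 0
```

View pics/c5.png

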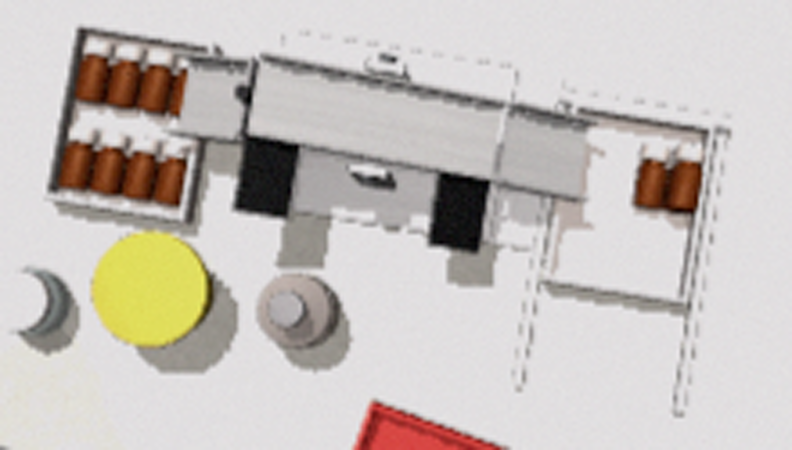

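View pics/c6.png

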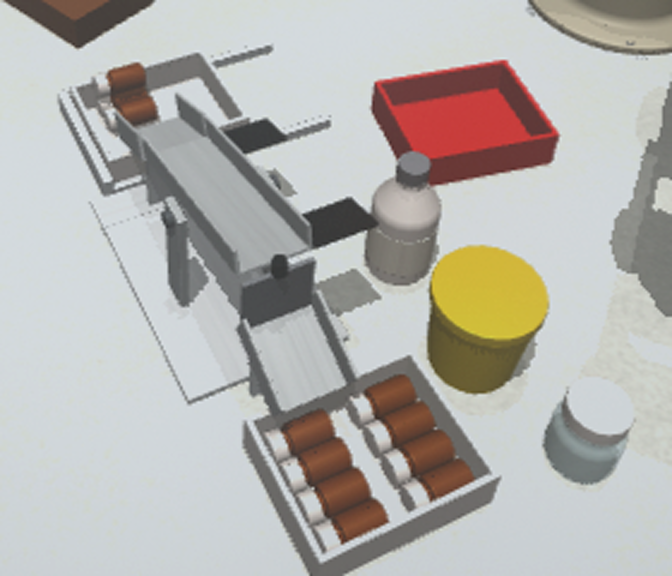

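Only two vials are visible in the tray. I'll look for the third by colour in both views.

Run:
```python
from h import *
out=[]
for n,gain,(a,b,c,d) in(("top",2.2,(165,230,310,390)),("scene",1.4,(175,250,235,330))):
    im=env.capture(n); h=cv2.cvtColor(im,cv2.COLOR_RGB2HSV)
    m=((h[...,0]<14)&(h[...,1]>120)&(h[...,2]>25)).astype(np.uint8)
    k,_,st,ce=cv2.connectedComponentsWithStats(m)
    print(n,[(ce[i].round(0).tolist(),st[i,2:].tolist()) for i in range(1,k) if st[i,4]>4])
    out.append(cv2.resize(np.clip(im[a:b,c:d]*gain*.8,0,255).astype(np.uint8)[:,:,::-1],(400,int(400*(b-a)/(d-c))),interpolation=2))
H=max(o.shape[0] for o in out); out=[cv2.copyMakeBorder(o,0,H-o.shape[0],0,0,0) for o in out]
cv2.imwrite("pics/c7.png",np.hstack(out))
```

```text
top [([215.0, 163.0], [31, 17, 328]), ([213.0, 188.0], [36, 17, 385]), ([439.0, 207.0], [59, 49, 1898]), ([366.0, 191.0], [18, 14, 200]), ([293.0, 282.0], [55, 62, 2089])]
scene [([413.0, 213.0], [75, 52, 1727]), ([272.0, 190.0], [14, 7, 49]), ([277.0, 204.0], [13, 7, 53]), ([439.0, 223.0], [3, 6, 11]), ([383.0, 323.0], [20, 14, 181]), ([390.0, 335.0], [21, 15, 195]), ([349.0, 339.0], [19, 14, 148]), ([398.0, 347.0], [21, 15, 202]), ([355.0, 351.0], [21, 15, 180]), ([406.0, 359.0], [21, 16, 178]), ([363.0, 363.0], [21, 16, 204]), ([370.0, 376.0], [22, 17, 190])]
```

View pics/c7.png

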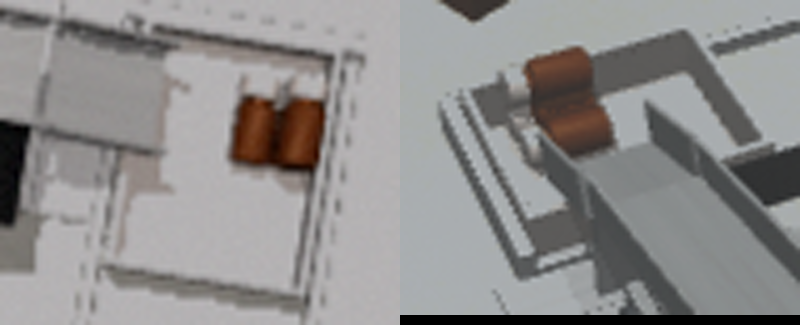

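The scene view shows the rear vial reaching above the wall's top edge, so it may be stacked. I'll triangulate the two visible vials for height.

Run:
```python
from h import *
np.set_printoptions(precision=3,suppress=True)
def tri(a,b):
    p=[ray("top",*a,0),ray("top",*a,.1),ray("scene",*b,0),ray("scene",*b,.1)]
    u,v=p[1]-p[0],p[3]-p[2]; k=np.linalg.lstsq(np.c_[u,-v],p[2]-p[0],rcond=None)[0]
    A,B=p[0]+k[0]*u,p[2]+k[1]*v; return (A+B)/2,np.linalg.norm(A-B)
for a,b in(((370,191.5),(273,190.5)),((361,191),(276.6,205))):
    X,e=tri(a,b); print("amber centre",X,"stand",RS.inv().apply(X-O),"gap",e)
for n,q in dict(onfloor_wall=(-.01,-.252,.018),onfloor2=(-.01,-.226,.018),stacked_wall=(-.01,-.252,.042),stack_mid=(-.01,-.24,.041),floor_left=(-.01,-.18,.018)).items(): print(n,"top",proj("top",S(*q)),"scene",proj("scene",S(*q)))
```

```text
amber centre [ 0.599 -0.164  0.053] stand [-0.011 -0.25   0.053] gap 0.003119450333737473
amber centre [ 0.604 -0.14   0.025] stand [-0.01  -0.226  0.025] gap 0.0020241308258761993
onfloor_wall top [369.298 192.852] scene [272.533 200.466]
onfloor2 top [360.725 191.483] scene [276.267 206.829]
stacked_wall top [370.093 192.111] scene [271.99  193.317]
stack_mid top [366.038 191.501] scene [273.741 196.52 ]
floor_left top [345.571 189.064] scene [283.184 218.616]
```

The rear vial's top is at about 53 mm, so it sits on a hidden vial on the tray floor, leaning on the tray wall. I'll confirm with one strong zoom, averaged over frames, and check that it is at rest.

Run:
```python
from h import *
o=[]
for n,g,(a,b,c,d) in(("scene",1.3,(180,220,250,300)),("top",2,(172,208,345,385))):
    F=[env.capture(n).astype(float) for _ in range(8)]; print(n,"max drift",np.abs(F[-1]-F[0])[a:b,c:d].max())
    im=np.mean(F,0)[a:b,c:d]*g
    o.append(cv2.resize(np.clip(im,0,255).astype(np.uint8)[:,:,::-1],(400,int(400*(b-a)/(d-c))),interpolation=cv2.INTER_LANCZOS4))
H=max(x.shape[0] for x in o); cv2.imwrite("pics/c8.png",np.hstack([cv2.copyMakeBorder(x,0,H-x.shape[0],0,0,0) for x in o]))
```

```text
scene max drift 3.0
top max drift 7.0
```

View pics/c8.png

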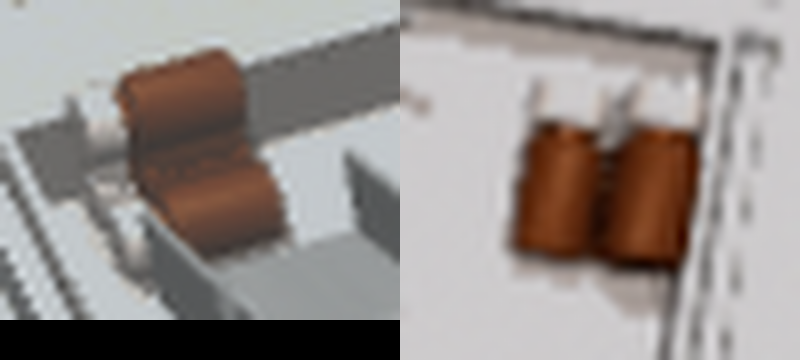

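Three caps show in the scene view, at (100,115), (105,185) and (130,235), with a strip of the hidden middle vial between the other two. So all three vials are inside the tray and at rest, one leaning on top against the wall. I may not touch them, so I'm handing in.

```bash
python3 -c "
from plant import env
print(env.state()['time'],env.state()['force'].round(1)); env.finish_job()"
```

```text
11.75 [ 0.1 -0.8 -1. ]
the job is handed in; nothing more can be done
```

I handed the job in at 11.75 s with the tray home, the gate pressed fully down and all three vials in the tray.

- **Tray:** I pushed it about 70 mm along the rails. It slid at 2–3 N, then the force rose to about 26 N along the push (18 N upward) at the back stop. A picture then showed its back wall against the stop.
- **Gate:** I pressed the raised pad only after that, with the shut fingertips. It reached its stop at 17 N with the tip at 96 mm, against 95 mm given for fully down. It stayed there once I had lifted off.
- **Vials:** At first only two vials showed in the tray. Triangulating and zooming in showed the third hidden on the tray floor, under a vial leaning on the right-hand wall. That upper vial is stacked rather than flat, and its top, at about 53 mm, stands above the 40 mm wall. Nothing moved over the last frames, and I did not touch the vials.
- **Bystanders:** The bottle, jar, bucket and look-alike trays were unchanged in the top view.
- **Disagreement:** The stand origin worked out from the pad and from the back stop differed by about 11 mm. I aimed between the two, well inside the pad.

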